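# Read the lamp of an LED photoreactor with a light-meter wand

### The arm

A 7-joint arm with a two-finger parallel gripper is mounted at the origin on the work surface. World frame = base frame: x ahead of the robot, y to its left, z up, the work surface at z = 0. Lengths are in m, angles in rad, forces in N, time in s.
With the tool pointing down it reaches from about 0.425 to 0.825 m from the base axis. Payload 3.6 kg.
Tool frame: the origin (TCP) lies where the fingers leave the gripper's body, on its centre line; the fingertips stand 73 mm ahead of it and the grasp point (between the pads) lies 54 mm ahead of it; z points along the fingers, y is the direction in which the jaws open and shut (so a half turn about z gives the same grasp; the last joint's range is limited). The gripper opens to 85 mm and grips with 20 to 120 N. Pads are 22 mm wide; open, the fingers measure 114 mm over their backs; the gripper's body (76 mm by 85 mm) begins 54 mm behind the grasp point. The pads swing forward as they close: fully open they stand 13 mm farther back than shut.
Start: joints at [-1.175, 0.615, -0.013, 1.423, 0.008, 1.103, -0.04], TCP at [0.266, 0.593, 0.304] pointing down, gripper open.
Joint ranges: [-3.12, 3.12], [-0.3, 2.06], [-1.34, 1.32], [0.26, 2.42], [-1.36, 4.5], [0.01, 1.98], [-2.84, 2.84]. Speed limits (rad/s): [2.79, 2.79, 3.14, 3.14, 3.14, 3.14, 3.14].

### API

Orientations are given as a unit quaternion [w, x, y, z].
In Python, from rig import get_state, read_camera, sign_off gives the robot as it stands. The module is installed in compiled form; this text tells all that it offers.
- The arm moves only by the tool arm_command, never from a script. Its argument "series" is a list of rows, each a list of 2 entries, a list of its own where there are three numbers: the shift along the tool's x, y, z in m, then the turn, a rotation vector about the tool's x, y, z in degrees. A call has exactly 5 rows; each row shifts and turns the commanded pose from where the row before left it, along the tool's axes as they then stand; what a row does not reach is not made up. A row lasts 1/10 s, in which the tool goes at most 50 mm and 8.59 degrees, less where a joint would pass 70% of its speed; a pose out of reach is approached as far as the arm can. A call with a gripper value outside its range is refused whole. "fingers" is the finger opening in m, from 0 to 0.0854, set as the call begins (left out, the last holds). The fingers move at their own pace and stop on an object; "force" is the grip in N (left out, the last holds). Time passes only in rows, so rows that do not move let the fingers close, or fill a call up. It gives the time, the measured TCP pose, the force and the opening at its end, in the units of the state.
- get_state(): the state, without advancing time (a new reading comes with each control period).
- read_camera(name): name is "scene" or "top"; returns a dict with "color" (400x640x3 uint8, blue, green, red), "intrinsics" (3x3 intrinsics, pixels), "view" (4x4, takes a point from world to camera coordinates). Camera axes: x right, y down, z forward; pixel columns grow to the right and rows downward; lengths in m; the calibration is good to about 2 mm. A picture is of the moment at which its call begins. There is no depth.
- sign_off(): hands the job in, once; it reports no verdict.
The state is a dict: "t": time; "joint_positions": joint angles; "qd": joint speeds; "joint_torque": joint torques, N m; "tool_pos": TCP position; "eef_rot": TCP orientation; "force": force on the tool from outside, world axes, zero at the start; "moment": the same for the moment, N m; "width": opening from 0.0 (shut) to 1.0 (fully open).
Only numpy, scipy, OpenCV 4.12 (cv2) and the standard library are available. Lean on these libraries where they do the work, as an engineer would, in place of code of your own. Each camera call takes 0.05 s, during which the arm holds its last target. There are 200 camera calls.

### The job

Take a lamp reading on the LED photoreactor. First turn the tablet on its stand so that its screen squarely faces you (the robot's base) and lean it back 30 degrees from upright; then lift the orange-handled light-meter wand out of its rest, lower it upright through the slot in the reactor's roof until the white depth line on its blade is level with the roof, and finish while still holding it there in the gripper. Push the tablet gently, do not force the blade against the reactor, and leave the other probe and everything else on the bench where it stands.

Things in the scene. Friction and masses are not known exactly. Their poses are not given: they have to be found in the camera images.
- wand_grip (a point): Middle of the orange handle (30 x, 16 y, 60 z mm, rounded, black trim) of the light-meter wand, a slim sensor that starts upright in one of the rest's two pockets (which one varies). z points up along the wand. The blade's end is 115 mm below this point, the shoulder where the handle begins 30 mm below, the white depth line (2 mm high, right round the blade) 55 mm below.
- wand: The wand as a whole, 0.07 to 0.13 kg; origin at the centre of the blade's end, z up along it. Black blade 24 (x) x 8 (y) mm, 85 mm long, its last 6 mm stepped down to 20 x 6 mm. Both ways round about z are equally good.
- sensor (a point): Centre of the wand's round white light sensor, 12 mm above the blade's end, 103 mm below wand_grip; same axes. It faces both ways along y.
- port (a point): Centre of the slot in the reactor's roof, on the roof's upper face, 120 mm above the bench. The slot is 26 mm along x and 10 mm along y (2 mm more than the blade each way), straight through the 10 mm roof, with a 1.5 mm chamfer, ringed by a flat white collar. z points up; x is the slot's long direction: the blade's x axis must lie along it, either way round.
- reactor: LED photoreactor, a fixed box 164 x 164 mm, 120 mm tall, origin under its centre, same axes as port. Dark plinth and roof, amber guard windows at +x and -x, grey finned lamp walls at +y and -y. Under the roof an empty chamber 144 x 120 mm, 75 mm high; nothing in it carries the wand at the depth wanted.
- lamp_centre (a point): Middle of the lighted chamber, 48 mm straight below port; same axes. The wand's sensor is here when its white depth line is level with the roof (the handle's shoulder is then 25 mm above the roof).
- stand: The tablet stand with all it carries: a fixed aluminium disc of 136 mm diameter, 12 mm high, with a swivel column carrying a tilt hinge and the tablet. Origin under the disc's centre; its axes do not turn with the tablet.
- swivel_head (a point): Where swivel axis and tilt hinge axis cross, 75 mm above the bench over the stand's centre. Its frame turns with the swivel, not with the tilt: -x is the horizontal direction the screen faces, y runs along the level tilt hinge. (The rules' robot_base is the world origin, at the robot's base axis.)
- screen_mid (a point): Middle of the tablet's screen, on the glass; -x points out of the screen, y along its long side, z to its top edge. The black tablet is 206 (y) x 140 (z) x 12 mm thick; its screen lies 27 mm in front of the tilt hinge axis, and it reaches 40 mm below and 100 mm above that axis.
- swivel (a joint): Swivel angle of the tablet about the upright axis, rad, growing counter-clockwise seen from above; 0 in line with the stand's base axes; -1.5 to 1.5. Turns stiffly (0.12 N m of friction; about 1.5 N at the tablet's side edge) and stays where it is left.
- tablet (a joint): Lean of the tablet, rad: 0 upright, growing as its top leans back, away from the side the screen faces; -0.1 to 1.25. Stiff hinge (0.40 N m of friction; about 5 N near the top edge) that stays where it is left.
- probe_mid (a point): Middle (half-way up) of the other probe, in the other pocket of the rest: round grey handle 24 mm across on a thin steel stem, 142 mm tall. To be left alone.
- beaker: Glass beaker, 70 mm across, 95 mm tall, origin under its centre. Leave alone.
- bottle: Glass bottle with blue cap and white label, 64 mm across, 125 mm tall, origin under its centre. Leave alone.
- dish: Shallow glass dish, 80 mm across, 20 mm tall, origin under its centre. Leave alone.
- vial: Small amber vial with black cap, 28 mm across, 55 mm tall, origin under its centre. Leave alone.
- marker: Black and blue marker pen lying on the bench, 125 mm long, 13 mm thick. Leave alone.
- rest: Grey probe rest, a fixed block 150 (x) x 60 (y) x 60 (z) mm, origin under its centre. Its two upright pockets are 28 (x) x 12 (y) mm and 52 mm deep, centred 40 mm either side of its centre along x; wand and probe stand in them on the pocket floors, x axes along the block's.

How it is judged:
By the outcome, as a careful person would: the job done as asked, in the order asked, and still so for the second after the job is handed in, while the arm keeps its last pose, push and grip.
It also fails if it takes over 64 s, if anything falls off the work surface, if the arm or the gripper's body presses on something with over 40 N, if the wrist force passes 120 N, or if a joint passes its speed limit or range.

## Working session

There is one attempt and no reset: what is moved stays moved. The work goes in short steps, Python scripts to look and compute and a tool call to move; the robot and the scene stay as the last step left them, time stands still between calls to the robot, and variables do not carry over. Pictures are saved under pics/ and viewed, about 8 in all and at most 12, crops included, and the job is handed in when it is done.

Besides the shell and the picture viewer there is one more tool, called by a JSON object that holds its "method" and its "body", one argument or row to a line. arm_command: Moves the arm, as the interface text tells. Its arguments: {"type":"object","properties":{"series":{"type":"array","items":{"type":"array"}},"fingers":{"type":"number"},"force":{"type":"number"}},"required":["series"]}

```bash
mkdir -p pics
cat > h.py <<'E'
import numpy as np, cv2, json
from rig import get_state, read_camera, sign_off
def cam(n,save=None):
    c=read_camera(n)
    if save: cv2.imwrite('pics/'+save,c['color'])
    return c['color'],np.array(c['intrinsics']),np.array(c['view'])
def ray(K,V,uv):
    R,t=V[:3,:3],V[:3,3]; o=-R.T@t
    d=R.T@np.linalg.inv(K)@np.array([uv[0],uv[1],1.]); return o,d/np.linalg.norm(d)
def plane(K,V,uv,z):
    o,d=ray(K,V,uv); return o+d*(z-o[2])/d[2]
def proj(K,V,p):
    q=K@(V[:3,:3]@np.array(p)+V[:3,3]); return q[:2]/q[2]
E
python3 - <<'E'
from h import *
for n in('scene','top'):
    im,K,V=cam(n,n+'0.png'); print(n,K.round(1).tolist(),V.round(4).tolist())
print(get_state())
E
```

```text
scene [[504.5, 0.0, 323.9], [0.0, 504.5, 201.8], [0.0, 0.0, 1.0]] [[-0.3067, 0.9517, 0.0132, 0.1894], [0.6912, 0.2322, -0.6843, -0.311], [-0.6543, -0.2008, -0.7291, 1.6097], [0.0, 0.0, 0.0, 1.0]]
top [[401.0, 0.0, 318.2], [0.0, 401.0, 199.8], [0.0, 0.0, 1.0]] [[0.0146, -0.9999, -0.0021, 0.0061], [-0.9873, -0.0141, -0.1582, 0.5732], [0.1582, 0.0044, -0.9874, 0.9272], [0.0, 0.0, 0.0, 1.0]]
{'t': 0.1, 'joint_positions': array([-1.17548884,  0.61583279, -0.01265443,  1.42475419,  0.0080887 ,
        1.10339662, -0.0404013 ]), 'qd': array([ 0.00097946, -0.00321942,  0.00035529, -0.00453956, -0.00177445,
       -0.0016606 ,  0.00041656]), 'joint_torque': array([ 9.05138149e-04, -4.70387363e+01,  2.60111131e-01, -1.71572185e+01,
        1.00512386e-02,  5.93836579e-03, -1.11378461e-05]), 'tool_pos': array([0.26587043, 0.59256495, 0.30284184]), 'eef_rot': array([-2.46231100e-04,  2.09299477e-01,  9.77850888e-01, -1.14463891e-03]), 'force': array([ 0.49824759, -0.5614046 ,  0.19514367]), 'moment': array([ 0.06047234,  0.01004589, -0.04131502]), 'width': 0.9975638730870019}
```

View pics/scene0.png

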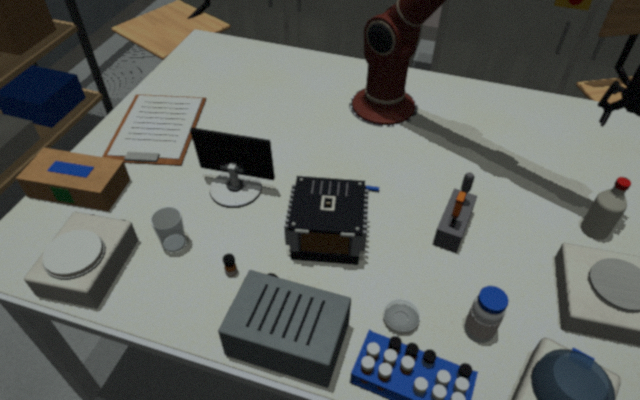

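View pics/top0.png

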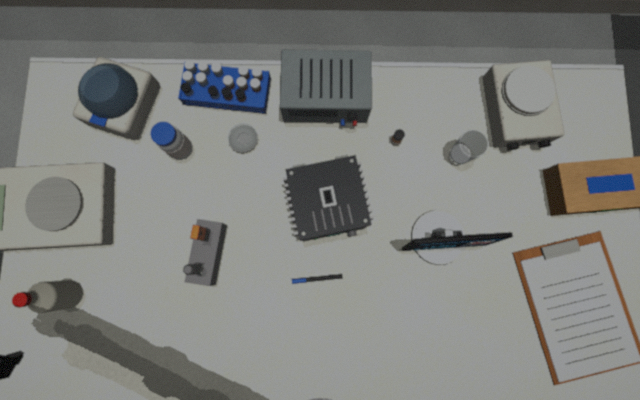

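The scene view (from the far side) shows the tablet's back and stand column at (235,165), the reactor at (328,215), and the rest with orange wand at (460,205) and probe at (468,182). The top view shows the slot collar at (328,196), the orange handle at (198,232), the probe at (191,268) and the tablet edge from (405,245) to (512,236). The stand disc is at about (437,237).

Run:
```python
from h import *
t=cv2.imread('pics/top0.png'); s=cv2.imread('pics/scene0.png')
def c(im,x,y,w,h,k): return cv2.resize(im[y:y+h,x:x+w],(int(w*k),int(h*k)),interpolation=cv2.INTER_CUBIC)
A=np.zeros((600,800,3),np.uint8)
def put(im,x,y): A[y:y+im.shape[0],x:x+im.shape[1]]=im
put(c(t,280,150,100,100,3),0,0)      # reactor
put(c(t,170,210,66,80,3.75),300,0)     # rest
put(c(t,395,200,125,75,2),550,0)
put(c(s,280,165,100,100,3),0,300)
put(c(s,425,165,60,90,3.3),300,300)
put(c(s,180,115,110,100,2.7),500,300)
cv2.imwrite('pics/comp0.png',np.clip(A*1.6,0,255).astype(np.uint8))
```

```text
(no output)
```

View pics/comp0.png

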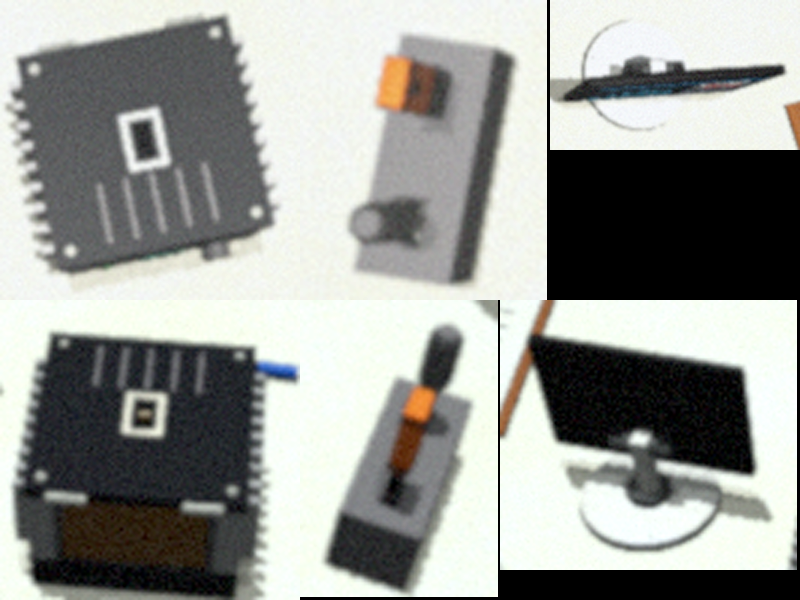

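```bash
cat > m.py <<'E'
from h import *
from scipy.optimize import least_squares
T=cam('top'); S=cam('scene')
def comp(mask,win):
    x0,y0,x1,y1=win; m=np.zeros_like(mask); m[y0:y1,x0:x1]=mask[y0:y1,x0:x1]
    c,_=cv2.findContours(m,cv2.RETR_EXTERNAL,cv2.CHAIN_APPROX_NONE); return max(c,key=cv2.contourArea)
def cen(w):
    v=cv2.moments(w.astype(np.float32)); return (v['m10']/v['m00'],v['m01']/v['m00'])
E
cat > m1.py <<'E'
from m import *
# collar: filled outer contour of the white ring, upscaled window
for C,win,n in((T,(316,180,341,212),'top'),(S,(318,192,340,214),'scene')):
    im,K,V=C; x0,y0,x1,y1=win
    g=cv2.resize(cv2.cvtColor(im[y0:y1,x0:x1],cv2.COLOR_BGR2GRAY),None,fx=8,fy=8,interpolation=cv2.INTER_CUBIC)
    _,m=cv2.threshold(g,0,255,cv2.THRESH_OTSU)
    c=comp(m,(0,0,m.shape[1],m.shape[0]))
    h=c[:,0,:].astype(float)/8+[x0-.44,y0-.44]
    P=np.array([plane(K,V,p,.12)[:2] for p in h]).astype(np.float32)*1000
    r=cv2.minAreaRect(P); print('collar',n,r)
    hsv=cv2.cvtColor(im,cv2.COLOR_BGR2HSV)
    o=cv2.inRange(hsv,(5,140,60),(18,255,255)); c=comp(o,(150,150,560,300)) ; print('orange',n,cv2.minAreaRect(c),[p.tolist() for p in cv2.approxPolyDP(c,1.5,True)[:,0]])
    # rest corners top / tablet
im,K,V=T
hsv=cv2.cvtColor(im,cv2.COLOR_BGR2HSV)
g=cv2.cvtColor(im,cv2.COLOR_BGR2GRAY)
m=cv2.inRange(g,0,130); c=comp(m,(175,212,232,292)); print('rest top',cv2.approxPolyDP(cv2.convexHull(c),2.5,True)[:,0].tolist())
m=cv2.inRange(g,70,100); c=comp(m,(175,212,232,292)); r=cv2.minAreaRect(c); print('rest topface',r,[plane(K,V,p,.06).round(4).tolist() for p in cv2.boxPoints(r)])
m=cv2.inRange(g,0,60); c=comp(m,(396,210,520,260)); print('tab top',cv2.approxPolyDP(cv2.convexHull(c),1.5,True)[:,0].tolist())
m=cv2.inRange(g,0,50); c=comp(m,(280,150,375,245)); 
r=S[0]; g2=cv2.cvtColor(r,cv2.COLOR_BGR2GRAY)
m=cv2.inRange(g2,0,50); c=comp(m,(180,115,285,190)); print('tab scene',cv2.approxPolyDP(cv2.convexHull(c),2,True)[:,0].tolist())
# disc: bright
for C,win in((T,(405,205,470,270)),(S,(200,160,270,212))):
    g=cv2.cvtColor(C[0],cv2.COLOR_BGR2GRAY); print(np.percentile(g[win[1]:win[3],win[0]:win[2]],[5,25,50,75,95]))
E
python3 m1.py
```

```text
collar top ((569.5862426757812, -6.708564758300781), (46.81657028198242, 33.77499008178711), 12.827159881591797)
orange top ((532.5882568359375, 273.35296630859375), (48.50712585449219, 27.163990020751953), 75.96376037597656) [[540, 247], [514, 254], [528, 299], [530, 299], [519, 261], [522, 258], [541, 254]]
collar scene ((573.140869140625, -7.006481170654297), (48.0636100769043, 34.20568084716797), 12.646767616271973)
orange scene ((172.52337646484375, 160.23158264160156), (11.478826522827148, 30.409482955932617), 70.20112609863281) [[185, 150], [179, 160], [159, 159], [157, 162], [179, 164]]
rest top [[197, 219], [227, 225], [217, 282], [213, 286], [185, 281], [183, 267], [192, 227]]
rest topface ((195.50001525878906, 269.0), (23.084627151489258, 18.65743637084961), 18.43494987487793) [[0.3913, 0.329, 0.06], [0.4322, 0.318, 0.06], [0.4161, 0.2658, 0.06], [0.3754, 0.2771, 0.06]]
tab top [[402, 249], [411, 240], [434, 231], [511, 234], [511, 236], [486, 244]]
tab scene [[191, 129], [268, 141], [273, 178], [239, 189], [230, 189], [201, 166]]
[ 30. 121. 153. 154. 156.]
[  2.   47.  125.5 158.  161. ]
```

```bash
cat > m2.py <<'E'
from m import *
(t,KT,VT),(s,KS,VS)=T,S
def oc(im,win):
    hsv=cv2.cvtColor(im,cv2.COLOR_BGR2HSV); return cv2.inRange(hsv,(3,120,60),(20,255,255))
c=comp(oc(t,0),(180,215,230,250)); r=cv2.minAreaRect(c);print('orange top',r)
b=[plane(KT,VT,p,.15)[:2].round(4).tolist() for p in cv2.boxPoints(r)];print(b,plane(KT,VT,r[0],.153))
c=comp(oc(s,0),(440,180,480,230)); r=cv2.minAreaRect(c);print('orange scene',r,cv2.boxPoints(r).tolist()); print(plane(KS,VS,r[0],.123))
R=np.array([plane(KT,VT,p,.06)[:2] for p in((198,219.3),(222.8,223.3),(210.5,283.3),(184.7,281.5))]);print('rest',R.round(4).tolist(),R.mean(0))
for a,b_ in((0,3),(1,2)): d=R[a]-R[b_];print(np.degrees(np.arctan2(d[1],d[0])),np.linalg.norm(d))
def tabpt(q,l):
    x,y,psi,le=q; lx,ly,lz=l
    # lean: top moves to +x
    X=lx*np.cos(le)+lz*np.sin(le); Z=-lx*np.sin(le)+lz*np.cos(le)
    return [x+X*np.cos(psi)-ly*np.sin(psi), y+X*np.sin(psi)+ly*np.cos(psi), .075+Z]
obs=[(KS,VS,(191,129),(-.015,-.103,.1)),(KS,VS,(269.5,141),(-.015,.103,.1)),(KS,VS,(273.5,178.5),(-.015,.103,-.04)),(KS,VS,(201,166.5),(-.015,-.103,-.04)),
(KT,VT,(511.7,234.5),(-.021,-.103,.1)),(KT,VT,(403,248.5),(-.027,.103,-.04))]
f=lambda q:np.concatenate([proj(K,V,tabpt(q,l))-np.array(u) for K,V,u,l in obs])
for q0 in((.45,-.27,0,.1),):
    o=least_squares(f,q0); print('tablet',o.x.round(4),np.degrees(o.x[2:]),o.fun.round(1))
    x,y=o.x[:2];print('target psi',np.degrees(np.arctan2(y,x)))
print('disc',plane(KT,VT,(395+40,200+37.5),.012), plane(KS,VS,(180+150/2.7,115+197/2.7),.012))
E
python3 m2.py
```

```text
orange top ((195.0, 232.0), (12.0, 8.0), 90.0)
[[0.4957, 0.2855], [0.4959, 0.2683], [0.4703, 0.2668], [0.4701, 0.2838]] [0.48273439 0.27516548 0.153     ]
orange scene ((460.59619140625, 196.01922607421875), (8.236878395080566, 10.78638744354248), 11.309932708740234) [[455.50006103515625, 200.5], [457.61541748046875, 189.92306518554688], [465.69232177734375, 191.5384521484375], [463.57696533203125, 202.11538696289062]]
[0.45884744 0.27862039 0.123     ]
rest [[0.5199, 0.2988], [0.5112, 0.2395], [0.3716, 0.2607], [0.3748, 0.3207]] [0.44435861 0.27991013]
-8.556602865127712 0.1467226328863148
-8.629416427135684 0.1412223615032569
tablet [ 0.4922 -0.286   0.071   0.0729] [4.06736386 4.17600158] [-1.5 -1.3  0.1  0.5  0.8  1.9 -0.5  0.3  1.4 -0.2 -2.2  1.6]
target psi -30.16503601713463
disc [ 0.48823186 -0.27558621  0.012     ] [ 0.50359239 -0.28102431  0.012     ]
```

{"method": "arm_command", "body": {
  "series": [
    [[0, 0, 0], [0, 0, 6]],
    [[-0.0424, -0.0259, 0], [0, 0, 0]],
    [[-0.0424, -0.0259, 0], [0, 0, 0]],
    [[-0.0424, -0.0259, 0], [0, 0, 0]],
    [[-0.0424, -0.0259, 0], [0, 0, 0]]
  ],
  "fingers": 0,
  "force": 30
}}

```text
t: 0.8
tool_pos: [0.3614, 0.4165, 0.304]
eef_rot: [0.0, 0.26, 0.966, 0.0]
force: [1.1, 0.0, -0.6]
width: 0.149
```

{"method": "arm_command", "body": {
  "series": [
    [[-0.0424, -0.0259, 0], [0, 0, 0]],
    [[-0.0424, -0.0259, 0], [0, 0, 0]],
    [[-0.0424, -0.0259, 0], [0, 0, 0]],
    [[-0.0424, -0.0259, 0], [0, 0, 0]],
    [[-0.0424, -0.0259, 0], [0, 0, 0]]
  ]
}}

```text
t: 1.3
tool_pos: [0.4796, 0.1979, 0.3042]
eef_rot: [0.0, 0.26, 0.966, 0.0]
force: [-0.1, 1.1, -0.5]
width: 0.002
```

{"method": "arm_command", "body": {
  "series": [
    [[-0.0152, -0.0374, 0], [0, 0, 0]],
    [[-0.0152, -0.0374, 0], [0, 0, 0]],
    [[-0.0152, -0.0374, 0], [0, 0, 0]],
    [[-0.0152, -0.0374, 0], [0, 0, 0]],
    [[-0.0152, -0.0374, 0], [0, 0, 0]]
  ]
}}

```text
t: 1.8
tool_pos: [0.4503, -0.0017, 0.3042]
eef_rot: [0.0, 0.26, 0.966, 0.0]
force: [1.3, -0.9, 0.6]
width: -0.001
```

{"method": "arm_command", "body": {
  "series": [
    [[-0.0152, -0.0374, 0], [0, 0, 0]],
    [[-0.0152, -0.0374, 0], [0, 0, 0]],
    [[-0.0152, -0.0374, 0], [0, 0, 0]],
    [[-0.0152, -0.0374, 0], [0, 0, 0]],
    [[-0.0152, -0.0374, 0], [0, 0, 0]]
  ]
}}

```text
t: 2.3
tool_pos: [0.422, -0.2015, 0.3042]
eef_rot: [0.0, 0.26, 0.966, 0.0]
force: [-0.2, 0.5, -0.7]
width: 0.001
```

{"method": "arm_command", "body": {
  "series": [
    [[0, 0, 0.015], [0, 0, 0]],
    [[0, 0, 0.015], [0, 0, 0]],
    [[0, 0, 0.015], [0, 0, 0]],
    [[0, 0, 0.015], [0, 0, 0]],
    [[0, 0, 0.015], [0, 0, 0]]
  ]
}}

```text
t: 2.8
tool_pos: [0.4225, -0.2001, 0.2285]
eef_rot: [0.0, 0.26, 0.966, -0.0]
force: [-0.0, -0.0, -0.1]
width: -0.003
```

{"method": "arm_command", "body": {
  "series": [
    [[-0.0059, 0.0034, 0], [0, 0, 0]],
    [[-0.0059, 0.0034, 0], [0, 0, 0]],
    [[-0.0059, 0.0034, 0], [0, 0, 0]],
    [[-0.0059, 0.0034, 0], [0, 0, 0]],
    [[-0.0059, 0.0034, 0], [0, 0, 0]]
  ]
}}

```text
t: 3.3
tool_pos: [0.4566, -0.1998, 0.2293]
eef_rot: [-0.001, 0.26, 0.966, 0.0]
force: [-1.8, 0.7, 1.2]
width: -0.001
```

{"method": "arm_command", "body": {
  "series": [
    [[-0.0059, 0.0034, 0], [0, 0, 0]],
    [[-0.0059, 0.0034, 0], [0, 0, 0]],
    [[-0.0059, 0.0034, 0], [0, 0, 0]],
    [[-0.0059, 0.0034, 0], [0, 0, 0]],
    [[-0.0059, 0.0034, 0], [0, 0, 0]]
  ]
}}

```text
t: 3.8
tool_pos: [0.491, -0.2001, 0.2288]
eef_rot: [-0.0, 0.26, 0.966, -0.0]
force: [-1.4, 1.4, -0.5]
width: 0.001
```

Run:
```python
from h import *
t,_,_=cam('top','t1.png'); s,_,_=cam('scene','s1.png')
a=cv2.resize(t[190:290,390:530],None,fx=2.8,fy=2.8,interpolation=cv2.INTER_CUBIC);b=cv2.resize(s[100:220,170:310],None,fx=2.8,fy=2.8,interpolation=cv2.INTER_CUBIC)
a=cv2.copyMakeBorder(a,0,b.shape[0]-a.shape[0],0,0,0)
cv2.imwrite('pics/c1.png',np.clip(np.hstack([a,b])*1.6,0,255).astype(np.uint8))
```

```text
(no output)
```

View pics/c1.png

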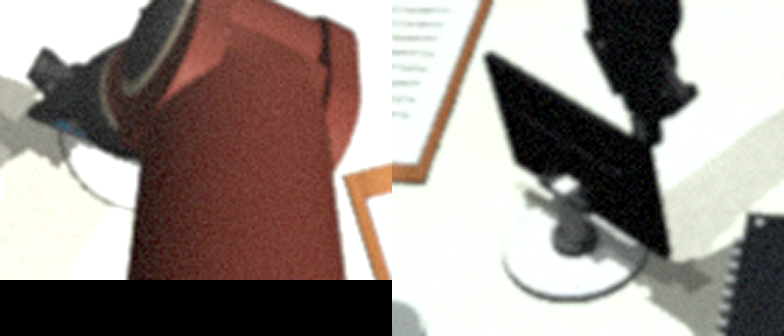

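The tablet is swinging as planned: scene corners are about (204,120), (264,152), (268,191) and (215,158). The arm hides it from the top camera. I'll push a bit further, then back off and measure.

{"method": "arm_command", "body": {
  "series": [
    [[-0.004, 0.0024, 0], [0, 0, 0]],
    [[-0.004, 0.0024, 0], [0, 0, 0]],
    [[0, 0, 0], [0, 0, 0]],
    [[0.015, 0, 0], [0, 0, 0]],
    [[0.03, 0, 0], [0, 0, 0]]
  ]
}}

```text
t: 4.4
tool_pos: [0.4629, -0.1785, 0.2293]
eef_rot: [0.003, 0.261, 0.965, -0.0]
force: [0.2, -0.1, 0.1]
width: 0.003
```

{"method": "arm_command", "body": {
  "series": [
    [[0.02, 0, -0.04], [0, 0, 0]],
    [[0, 0.045, -0.02], [0, 0, 0]],
    [[0, 0.049, 0], [0, 0, 0]],
    [[0, 0.049, 0], [0, 0, 0]],
    [[0, 0.049, 0], [0, 0, 0]]
  ]
}}

```text
t: 4.9
tool_pos: [0.5416, 0.0003, 0.29]
eef_rot: [0.002, 0.26, 0.965, 0.001]
force: [1.1, -0.3, 0.2]
width: -0.004
```

```bash
cat > v.py <<'E'
import sys
from h import *
n=sys.argv[1]
t,_,_=cam('top','t%s.png'%n); s,_,_=cam('scene','s%s.png'%n)
a=cv2.resize(t[190:310,390:530],None,fx=2.8,fy=2.8,interpolation=cv2.INTER_CUBIC);b=cv2.resize(s[100:220,170:310],None,fx=2.8,fy=2.8,interpolation=cv2.INTER_CUBIC)
cv2.imwrite('pics/c%s.png'%n,np.clip(np.hstack([a,b])*1.6,0,255).astype(np.uint8))
E
python3 v.py 2
```

```text
(no output)
```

View pics/c2.png

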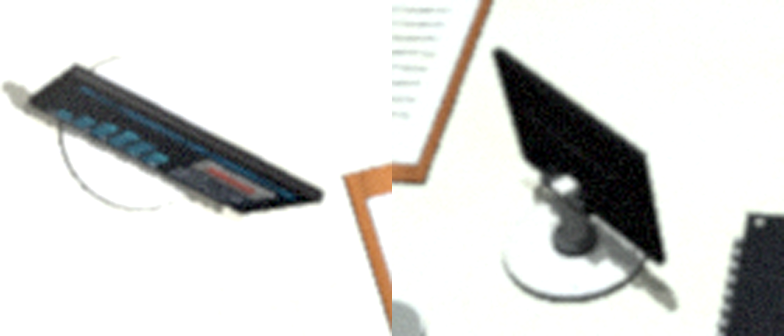

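The top view now shows the screen. Its top corners are at (418,214) and (505,259), and its bottom corners at (401,227) and (476,266). Scene corners are (207.5,118), (261,154), (266,194) and (218,156).

```bash
cat > fit.py <<'E'
from h import *
from scipy.optimize import least_squares
KT=np.array([[401,0,318.2],[0,401,199.8],[0,0,1]]);KS=np.array([[504.5,0,323.9],[0,504.5,201.8],[0,0,1]])
VS=np.array([[-0.3067,0.9517,0.0132,0.1894],[0.6912,0.2322,-0.6843,-0.311],[-0.6543,-0.2008,-0.7291,1.6097],[0,0,0,1]])
VT=np.array([[0.0146,-0.9999,-0.0021,0.0061],[-0.9873,-0.0141,-0.1582,0.5732],[0.1582,0.0044,-0.9874,0.9272],[0,0,0,1]])
def tabpt(q,l):
    x,y,psi,le=q; lx,ly,lz=l
    X=lx*np.cos(le)+lz*np.sin(le); Z=-lx*np.sin(le)+lz*np.cos(le)
    return [x+X*np.cos(psi)-ly*np.sin(psi), y+X*np.sin(psi)+ly*np.cos(psi), .075+Z]
def fit(obs,q0=(.49,-.285,-.4,.1),xy=None):
    w=lambda q:q if xy is None else np.r_[xy,q]
    f=lambda q:np.concatenate([proj(*((KS,VS) if c=='s' else (KT,VT)),tabpt(w(q),np.array(l)/1000))-np.array(u) for c,u,l in obs])
    o=least_squares(f,q0 if xy is None else q0[2:]); q=w(o.x)
    print(np.round(q,4),np.degrees(q[2:]).round(2),'target',np.degrees(np.arctan2(q[1],q[0])).round(2),'res',o.fun.round(1))
    return q
E
cat > f2.py <<'E'
from fit import *
t=[('t',(417.9,213.6),(-15,103,100)),('t',(400.7,226.8),(-27,103,-40)),('t',(476.4,265.7),(-27,-103,-40)),('t',(505,258.9),(-21,-103,100))]
s=[('s',(207.5,117.9),(-15,-103,100)),('s',(261.1,154.3),(-15,103,100)),('s',(266.4,193.6),(-15,103,-40)),('s',(217.9,156.4),(-15,-103,-40))]
fit(t);fit(s);fit(t+s)
E
python3 f2.py
```

```text
[ 0.4923 -0.2882 -0.4554  0.0492] [-26.09   2.82] target -30.34 res [-1.6 -1.2 -1.4 -0.2  1.2 -0.1  1.7  1.3]
[ 0.4902 -0.2819 -0.4583  0.0573] [-26.26   3.28] target -29.9 res [-0.5 -1.7 -0.2  0.4  1.2  1.  -0.5 -0.1]
[ 0.491  -0.2854 -0.4553  0.055 ] [-26.09   3.15] target -30.17 res [-2.8 -0.8 -2.6  0.4  0.1  0.6  0.5  1.7 -2.  -1.8 -1.6  0.1 -0.2  0.9
 -2.  -0.1]
```

{"method": "arm_command", "body": {
  "series": [
    [[-0.005, -0.0434, 0], [0, 0, 0]],
    [[-0.005, -0.0434, 0], [0, 0, 0]],
    [[-0.005, -0.0434, 0], [0, 0, 0]],
    [[-0.005, -0.0434, 0], [0, 0, 0]],
    [[-0.005, -0.0434, 0], [0, 0, 0]]
  ]
}}

```text
t: 5.5
tool_pos: [0.4523, -0.2034, 0.2894]
eef_rot: [0.001, 0.26, 0.966, -0.0]
force: [0.6, 0.1, -0.7]
width: -0.006
```

{"method": "arm_command", "body": {
  "series": [
    [[0, 0, 0.03], [0, 0, 0]],
    [[0, 0, 0.03], [0, 0, 0]],
    [[-0.0055, 0.0032, 0], [0, 0, 0]],
    [[-0.0055, 0.0032, 0], [0, 0, 0]],
    [[-0.0055, 0.0032, 0], [0, 0, 0]]
  ]
}}

```text
t: 6.0
tool_pos: [0.4738, -0.2018, 0.2305]
eef_rot: [0.002, 0.26, 0.966, -0.0]
force: [0.0, 0.4, 0.3]
width: -0.004
```

{"method": "arm_command", "body": {
  "series": [
    [[-0.0055, 0.0032, 0], [0, 0, 0]],
    [[-0.0055, 0.0032, 0], [0, 0, 0]],
    [[-0.0055, 0.0032, 0], [0, 0, 0]],
    [[-0.0055, 0.0032, 0], [0, 0, 0]],
    [[-0.0055, 0.0032, 0], [0, 0, 0]]
  ]
}}

```text
t: 6.5
tool_pos: [0.5035, -0.2016, 0.2289]
eef_rot: [-0.001, 0.26, 0.966, -0.0]
force: [-1.6, -0.3, 0.0]
width: 0.0
```

{"method": "arm_command", "body": {
  "series": [
    [[-0.0026, 0.0015, 0], [0, 0, 0]],
    [[0, 0, 0], [0, 0, 0]],
    [[0.02, 0, 0], [0, 0, 0]],
    [[0.025, 0, 0], [0, 0, 0]],
    [[0, -0.039, 0], [0, 0, 0]]
  ]
}}

```text
t: 7.0
tool_pos: [0.4488, -0.2059, 0.2285]
eef_rot: [-0.001, 0.254, 0.967, 0.003]
force: [1.1, -0.9, -0.2]
width: -0.001
```

{"method": "arm_command", "body": {
  "series": [
    [[0, -0.04, 0], [0, 0, 0]],
    [[-0.012, 0, 0], [0, 0, 0]],
    [[-0.012, 0, 0], [0, 0, 0]],
    [[-0.012, 0, 0], [0, 0, 0]],
    [[-0.006, 0, 0], [0, 0, 0]]
  ]
}}

```text
t: 7.5
tool_pos: [0.4652, -0.2691, 0.2291]
eef_rot: [0.001, 0.26, 0.966, -0.0]
force: [-1.1, 0.2, 0.6]
width: 0.001
```

{"method": "arm_command", "body": {
  "series": [
    [[-0.006, 0, 0], [0, 0, 0]],
    [[-0.006, 0, 0], [0, 0, 0]],
    [[-0.006, 0, 0], [0, 0, 0]],
    [[-0.006, 0, 0], [0, 0, 0]],
    [[-0.006, 0, 0], [0, 0, 0]]
  ]
}}

```text
t: 8.0
tool_pos: [0.4879, -0.2825, 0.2291]
eef_rot: [-0.003, 0.26, 0.966, 0.001]
force: [-5.1, 2.1, 4.9]
width: 0.0
```

{"method": "arm_command", "body": {
  "series": [
    [[0, 0, 0], [0, 0, 0]],
    [[0.03, 0, 0], [0, 0, 0]],
    [[0.03, 0, -0.03], [0, 0, 0]],
    [[0, 0.03, -0.03], [0, 0, 0]],
    [[-0.005, 0.049, 0], [0, 0, 0]]
  ]
}}

```text
t: 8.5
tool_pos: [0.4822, -0.1912, 0.2932]
eef_rot: [0.005, 0.265, 0.964, -0.002]
force: [0.9, -0.8, -0.1]
width: -0.001
```

{"method": "arm_command", "body": {
  "series": [
    [[-0.01, 0.048, 0], [0, 0, 0]],
    [[-0.01, 0.048, 0], [0, 0, 0]],
    [[-0.01, 0.048, 0], [0, 0, 0]],
    [[-0.01, 0.048, 0], [0, 0, 0]],
    [[0, 0, 0], [0, 0, 0]]
  ]
}}

```text
t: 9.0
tool_pos: [0.6174, -0.0318, 0.288]
eef_rot: [0.001, 0.254, 0.967, 0.004]
force: [-0.2, 1.1, 0.0]
width: 0.001
```

```bash
python3 v.py 3
```

```text
(no output)
```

View pics/c3.png

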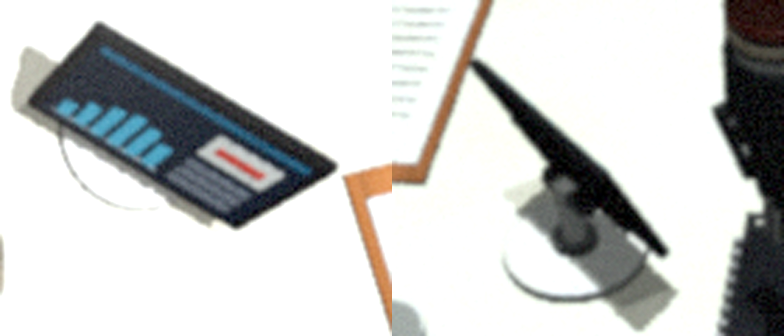

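Now the top view shows the screen leaning back. Its top corners are (425,198) and (510,249), and its bottom corners (401,226) and (475,271). The scene view shows it nearly edge-on.

```bash
cat > f3.py <<'E'
from fit import *
t=[('t',(425,197.9),(-27,103,100)),('t',(400.7,225.9),(-27,103,-40)),('t',(475,271.4),(-27,-103,-40)),('t',(510.4,248.9),(-27,-103,100))]
s=[('s',(199.0,121.4),(-15,-103,100)),('s',(267.5,190),(-15,103,-40))]
for xy in(None,(.492,-.288),(.491,-.285),(.490,-.282)): fit(t,xy=xy)
fit(t+s);
# refined: screen/tablet edge lines in top view by dark mask
im=cv2.imread('pics/t3.png'); g=cv2.cvtColor(im,cv2.COLOR_BGR2GRAY)
m=cv2.inRange(g,0,75); m[:, :395]=0; m[:190]=0; m[280:]=0; m[:,516:]=0
hsv=cv2.cvtColor(im,cv2.COLOR_BGR2HSV)
c,_=cv2.findContours(m,cv2.RETR_EXTERNAL,cv2.CHAIN_APPROX_NONE); c=max(c,key=cv2.contourArea)
print(cv2.approxPolyDP(cv2.convexHull(c),2,True)[:,0].tolist())
E
python3 f3.py
```

```text
[ 0.4951 -0.2895 -0.539   0.3977] [-30.88  22.79] target -30.32 res [-0.7 -0.4 -1.5 -0.5  0.3 -0.   1.7  0.7]
[ 0.492  -0.288  -0.5394  0.4271] [-30.9   24.47] target -30.34 res [-0.7 -0.1 -2.2  1.  -0.3  1.6  1.6  1. ]
[ 0.491  -0.285  -0.5384  0.4479] [-30.85  25.66] target -30.13 res [-1.7 -0.4 -3.5  1.6 -1.4  2.2  0.5  0.6]
[ 0.49   -0.282  -0.5379  0.4689] [-30.82  26.87] target -29.92 res [-2.7 -0.8 -4.7  2.2 -2.7  2.8 -0.5  0.1]
[ 0.493  -0.2876 -0.5409  0.405 ] [-30.99  23.21] target -30.26 res [-1.4  0.3 -2.3  0.3 -0.5  1.   0.9  1.6 -3.4  0.2 -1.   2.3]
[[400, 225], [426, 199], [509, 250], [472, 270], [411, 237]]
```

{"method": "arm_command", "body": {
  "series": [
    [[0.0075, -0.047, 0], [0, 0, 0]],
    [[0.0075, -0.047, 0], [0, 0, 0]],
    [[0.0075, -0.047, 0], [0, 0, 0]],
    [[0.0075, -0.047, 0], [0, 0, 0]],
    [[0.0075, -0.047, 0], [0, 0, 0]]
  ]
}}

```text
t: 9.6
tool_pos: [0.46, -0.2288, 0.2893]
eef_rot: [0.0, 0.262, 0.965, -0.001]
force: [1.1, -1.4, 0.4]
width: 0.004
```

{"method": "arm_command", "body": {
  "series": [
    [[0.0075, -0.047, 0], [0, 0, 0]],
    [[0, 0, 0.03], [0, 0, 0]],
    [[0, 0, 0.03], [0, 0, 0]],
    [[0, 0, 0], [0, 0, 0]],
    [[0, 0, 0], [0, 0, 0]]
  ]
}}

```text
t: 10.1
tool_pos: [0.4321, -0.2637, 0.2293]
eef_rot: [-0.0, 0.261, 0.965, -0.0]
force: [0.6, -0.7, 0.4]
width: 0.001
```

{"method": "arm_command", "body": {
  "series": [
    [[-0.012, 0.011, 0], [0, 0, 0]],
    [[-0.015, 0, 0], [0, 0, 0]],
    [[-0.012, 0, 0], [0, 0, 0]],
    [[-0.006, 0, 0], [0, 0, 0]],
    [[-0.006, 0, 0], [0, 0, 0]]
  ]
}}

```text
t: 10.6
tool_pos: [0.4829, -0.2794, 0.2302]
eef_rot: [0.001, 0.26, 0.966, -0.0]
force: [0.1, 0.9, 0.1]
width: -0.0
```

{"method": "arm_command", "body": {
  "series": [
    [[-0.006, 0, 0], [0, 0, 0]],
    [[-0.006, 0, 0], [0, 0, 0]],
    [[-0.004, 0, 0], [0, 0, 0]],
    [[-0.0015, 0, 0], [0, 0, 0]],
    [[0, 0, 0], [0, 0, 0]]
  ]
}}

```text
t: 11.1
tool_pos: [0.4967, -0.2875, 0.2284]
eef_rot: [-0.001, 0.26, 0.966, 0.0]
force: [-4.5, 2.1, 1.8]
width: -0.006
```

{"method": "arm_command", "body": {
  "series": [
    [[0.025, 0, 0], [0, 0, 0]],
    [[0.025, 0, -0.03], [0, 0, 0]],
    [[0, 0, -0.03], [0, 0, 0]],
    [[0, 0, -0.03], [0, 0, 0]],
    [[0.0221, 0.0436, 0], [0, 0, 0]]
  ]
}}

```text
t: 11.6
tool_pos: [0.4592, -0.2222, 0.324]
eef_rot: [0.009, 0.267, 0.964, -0.004]
force: [0.9, 0.5, -0.7]
width: 0.0
```

{"method": "arm_command", "body": {
  "series": [
    [[0.0221, 0.0436, 0], [0, 0, 0]],
    [[0.0221, 0.0436, 0], [0, 0, 0]],
    [[0.0221, 0.0436, 0], [0, 0, 0]],
    [[0.0221, 0.0436, 0], [0, 0, 0]],
    [[0.0221, 0.0436, 0], [0, 0, 0]]
  ],
  "fingers": 0.06
}}

```text
t: 12.1
tool_pos: [0.4727, 0.0323, 0.3197]
eef_rot: [0.003, 0.26, 0.966, 0.001]
force: [-0.5, -1.6, 0.7]
width: 0.703
```

```bash
python3 v.py 4
```

```text
(no output)
```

View pics/c4.png

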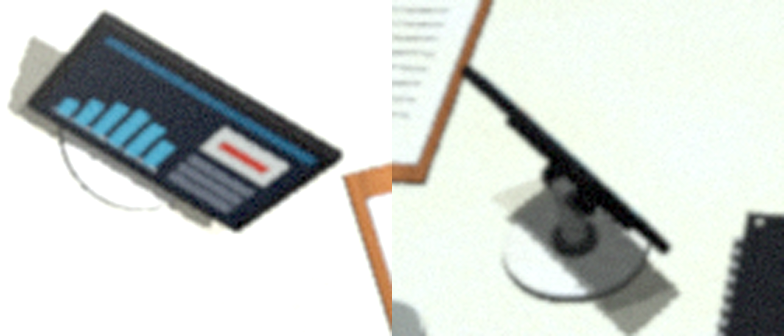

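The tablet now leans further: top corners at (427,194) and (512,245), bottom corners at (401,226) and (475,272).

```bash
cat > f4.py <<'E'
from fit import *
t=[('t',(427.1,194.3),(-27,103,100)),('t',(400.7,226.1),(-27,103,-40)),('t',(475,272.1),(-27,-103,-40)),('t',(512.1,244.6),(-27,-103,100))]
for xy in(None,(.495,-.2895),(.492,-.288),(.491,-.285),(.490,-.282)): fit(t,xy=xy)
fit(t+[('s',(195.4,125),(-21,-103,100)),('s',(268.6,188.6),(-21,103,-40))])
E
python3 f4.py
```

```text
[ 0.4957 -0.2896 -0.5391  0.4893] [-30.89  28.04] target -30.3 res [-0.8 -0.6 -1.6 -0.3  0.5 -0.1  1.7  0.9]
[ 0.495  -0.2895 -0.5392  0.4955] [-30.9   28.39] target -30.32 res [-0.7 -0.5 -1.7  0.   0.5  0.2  1.7  1. ]
[ 0.492  -0.288  -0.5397  0.5265] [-30.93  30.16] target -30.34 res [-0.7 -0.3 -2.3  1.4 -0.   1.8  1.6  1.2]
[ 0.491  -0.285  -0.5399  0.549 ] [-30.94  31.45] target -30.13 res [-1.7 -0.7 -3.6  2.  -1.3  2.4  0.5  0.8]
[ 0.49   -0.282  -0.5406  0.5719] [-30.97  32.77] target -29.92 res [-2.6 -1.2 -4.8  2.4 -2.5  3.  -0.5  0.3]
[ 0.495  -0.2883 -0.537   0.5032] [-30.77  28.83] target -30.21 res [-1.2 -0.8 -2.2  0.2  0.   0.2  1.3  0.6 -2.  -2.2 -0.1  0.9]
```

```bash
cat > w.py <<'E'
from fit import *
def rect(im,win,K,V,z,vlo,k=8):
    x0,y0,x1,y1=win
    u=cv2.resize(im[y0:y1,x0:x1],None,fx=k,fy=k,interpolation=cv2.INTER_CUBIC)
    m=cv2.inRange(cv2.cvtColor(u,cv2.COLOR_BGR2HSV),(3,110,vlo),(22,255,255))
    c=max(cv2.findContours(m,0,1)[0],key=cv2.contourArea)[:,0]/k+[x0-.44,y0-.44]
    P=np.array([plane(K,V,p,z)[:2]*1000 for p in c],np.float32); r=cv2.minAreaRect(P); print(vlo,np.round(r[0],1),np.round(r[1],1),round(r[2],1))
for n in '04':
    name='0' if n=='0' else n
    t=cv2.imread('pics/%s.png'%('top0' if n=='0' else 't4')); s=cv2.imread('pics/%s.png'%('scene0' if n=='0' else 's4'))
    for v in(90,120,135): print('T',end=' ');rect(t,(180,215,225,250),KT,VT,.153,v)
    for v in(90,120,135): print('S',end=' ');rect(s,(440,178,480,230),KS,VS,.153,v)
print('probe shift sense', plane(KS,VS,(460,200),.153)-plane(KS,VS,(460,200),.123))
E
python3 w.py
```

```text
T 90 [483.3 275.4] [15.9 29.3] 82.7
T 120 [483.4 276.1] [14.5 29.3] 83.2
T 135 [483.7 276.5] [13.8 28.4] 83.3
S 90 [489.1 276.9] [17.  32.7] 82.0
S 120 [489.1 276.5] [14.6 28.6] 82.4
S 135 [489.3 276.5] [12.6 25.9] 83.2
T 90 [483.2 275.1] [16.2 29.1] 83.3
T 120 [483.3 275.7] [14.9 29.1] 82.7
T 135 [483.4 276. ] [14.3 29.1] 82.7
S 90 [489.1 277. ] [16.9 32.6] 80.7
S 120 [489.  276.5] [14.6 28.4] 82.3
S 135 [489.3 276.5] [12.7 25.4] 83.0
probe shift sense [ 0.03068073 -0.00228656  0.03      ]
```

{"method": "arm_command", "body": {
  "series": [
    [[0.0224, 0.043, 0], [0, 0, 0]],
    [[0.0224, 0.043, 0], [0, 0, 0]],
    [[0.0224, 0.043, 0], [0, 0, 0]],
    [[0.0224, 0.043, 0], [0, 0, 0]],
    [[0.0224, 0.043, 0], [0, 0, 0]]
  ]
}}

```text
t: 12.7
tool_pos: [0.4837, 0.2745, 0.3194]
eef_rot: [0.002, 0.261, 0.965, 0.002]
force: [0.9, -0.1, -0.4]
width: 0.7
```

{"method": "arm_command", "body": {
  "series": [
    [[0, 0, 0], [0, 0, -7.1]],
    [[0, 0, 0], [0, 0, -7.1]],
    [[0, 0, 0], [0, 0, -7.2]],
    [[0, 0, 0], [0, 0, 0]],
    [[0, 0, 0], [0, 0, 0]]
  ]
}}

```text
t: 13.2
tool_pos: [0.4832, 0.2723, 0.3191]
eef_rot: [0.001, 0.078, 0.997, 0.001]
force: [-0.2, -0.6, 0.9]
width: 0.707
```

{"method": "arm_command", "body": {
  "series": [
    [[-0.0022, 0.0041, 0.04], [0, 0, -1.6]],
    [[0, 0, 0.04], [0, 0, 0]],
    [[0, 0, 0.03], [0, 0, 0]],
    [[0, 0, 0.02], [0, 0, 0]],
    [[0, 0, 0.012], [0, 0, 0]]
  ]
}}

```text
t: 13.7
tool_pos: [0.485, 0.2757, 0.1751]
eef_rot: [-0.001, 0.064, 0.998, -0.001]
force: [-0.2, -0.6, 0.3]
width: 0.703
```

{"method": "arm_command", "body": {
  "series": [
    [[0, 0, 0], [0, 0, 0]],
    [[0, 0, 0], [0, 0, 0]],
    [[0, 0, 0], [0, 0, 0]],
    [[0, 0, 0], [0, 0, 0]],
    [[0, 0, 0], [0, 0, 0]]
  ],
  "fingers": 0.019,
  "force": 20
}}

```text
t: 14.2
tool_pos: [0.4855, 0.2762, 0.1778]
eef_rot: [0.001, 0.063, 0.998, 0.0]
force: [-0.2, 0.2, 0.5]
width: 0.225
```

Run:
```python
from h import *
s=get_state(); print({k:np.round(s[k],4) for k in('t','tool_pos','eef_rot','force','moment','width')})
t,_,_=cam('top','t5.png'); s,_,_=cam('scene','s5.png')
a=cv2.resize(t[180:300,140:260],None,fx=3.3,fy=3.3,interpolation=cv2.INTER_CUBIC);b=cv2.resize(s[130:250,400:520],None,fx=3.3,fy=3.3,interpolation=cv2.INTER_CUBIC)
cv2.imwrite('pics/c5.png',np.clip(np.hstack([a,b])*1.6,0,255).astype(np.uint8))
```

```text
{'t': np.float64(14.2), 'tool_pos': array([0.4855, 0.2762, 0.1778]), 'eef_rot': array([7.00e-04, 6.26e-02, 9.98e-01, 5.00e-04]), 'force': array([-0.1766,  0.1782,  0.5043]), 'moment': array([-0.0028,  0.0305, -0.0302]), 'width': np.float64(0.2248)}
```

View pics/c5.png

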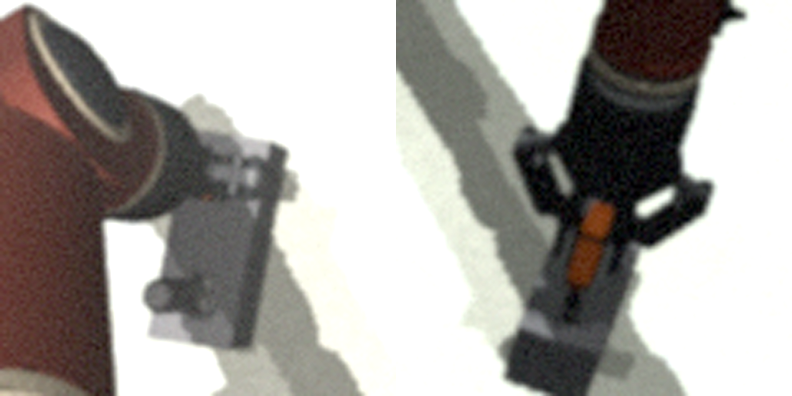

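The scene crop shows the orange handle centred between the nearly shut fingers, with no side force. Next I'll close and lift.

{"method": "arm_command", "body": {
  "series": [
    [[0, 0, 0], [0, 0, 0]],
    [[0, 0, 0], [0, 0, 0]],
    [[0, 0, 0], [0, 0, 0]],
    [[0, 0, 0], [0, 0, 0]],
    [[0, 0, 0], [0, 0, 0]]
  ],
  "fingers": 0,
  "force": 40
}}

```text
t: 14.8
tool_pos: [0.4853, 0.2763, 0.1773]
eef_rot: [0.0, 0.062, 0.998, 0.0]
force: [-0.2, 1.0, 4.8]
width: 0.184
```

{"method": "arm_command", "body": {
  "series": [
    [[0, 0, -0.01], [0, 0, 0]],
    [[0, 0, -0.015], [0, 0, 0]],
    [[0, 0, -0.02], [0, 0, 0]],
    [[0, 0, -0.03], [0, 0, 0]],
    [[0, 0, -0.03], [0, 0, 0]]
  ]
}}

```text
t: 15.3
tool_pos: [0.4845, 0.2754, 0.2823]
eef_rot: [-0.001, 0.063, 0.998, -0.001]
force: [-0.5, 0.1, -1.0]
width: 0.184
```

{"method": "arm_command", "body": {
  "series": [
    [[0, 0, -0.03], [0, 0, 0]],
    [[0, 0, -0.02], [0, 0, 0]],
    [[0, 0, 0], [0, 0, 0]],
    [[0, 0, 0], [0, 0, 0]],
    [[0, 0, 0], [0, 0, 0]]
  ]
}}

```text
t: 15.8
tool_pos: [0.4843, 0.2755, 0.33]
eef_rot: [-0.002, 0.063, 0.998, -0.001]
force: [-0.9, -0.7, -1.1]
width: 0.182
```

{"method": "arm_command", "body": {
  "series": [
    [[-0.0173, -0.0385, 0], [0, 0, 0]],
    [[-0.0173, -0.0385, 0], [0, 0, 0]],
    [[-0.0173, -0.0385, 0], [0, 0, 0]],
    [[-0.0173, -0.0385, 0], [0, 0, 0]],
    [[-0.0173, -0.0385, 0], [0, 0, 0]]
  ]
}}

```text
t: 16.3
tool_pos: [0.5466, 0.0725, 0.3302]
eef_rot: [-0.002, 0.062, 0.998, -0.0]
force: [1.3, -0.2, -0.7]
width: 0.185
```

{"method": "arm_command", "body": {
  "series": [
    [[-0.0173, -0.0385, 0], [0, 0, 0]],
    [[-0.0173, -0.0385, 0], [0, 0, 0]],
    [[0, 0, 0], [0, 0, -6.6]],
    [[0, 0, 0], [0, 0, -6.6]],
    [[0, 0, 0], [0, 0, -6.7]]
  ]
}}

```text
t: 16.8
tool_pos: [0.571, -0.007, 0.3298]
eef_rot: [-0.002, -0.113, 0.994, 0.0]
force: [-0.5, 0.3, -0.4]
width: 0.183
```

{"method": "arm_command", "body": {
  "series": [
    [[0, 0, 0.01], [0, 0, 0]],
    [[0, 0, 0.01], [0, 0, 0]],
    [[0, 0, 0], [0, 0, 0]],
    [[0, 0, 0], [0, 0, 0]],
    [[0, 0, 0], [0, 0, 0]]
  ]
}}

```text
t: 17.3
tool_pos: [0.5718, -0.0063, 0.3119]
eef_rot: [0.0, -0.111, 0.994, -0.0]
force: [-0.9, -0.3, -0.5]
width: 0.178
```

```bash
cat > v6.py <<'E'
from h import *
import sys
n=sys.argv[1]
s=get_state(); print({k:np.round(s[k],4) for k in('t','tool_pos','eef_rot','force','moment','width')})
t,_,_=cam('top','t%s.png'%n); s,_,_=cam('scene','s%s.png'%n)
a=cv2.resize(t[130:230,270:370],None,fx=4,fy=4,interpolation=cv2.INTER_CUBIC);b=cv2.resize(s[130:230,280:380],None,fx=4,fy=4,interpolation=cv2.INTER_CUBIC)
cv2.imwrite('pics/c%s.png'%n,np.clip(np.hstack([a,b])*1.8,0,255).astype(np.uint8))
E
python3 v6.py 6
```

```text
{'t': np.float64(17.3), 'tool_pos': array([ 0.5718, -0.0063,  0.3119]), 'eef_rot': array([ 1.000e-04, -1.108e-01,  9.938e-01, -1.000e-04]), 'force': array([-0.9262, -0.343 , -0.515 ]), 'moment': array([0.0035, 0.0215, 0.0056]), 'width': np.float64(0.1782)}
```

View pics/c6.png

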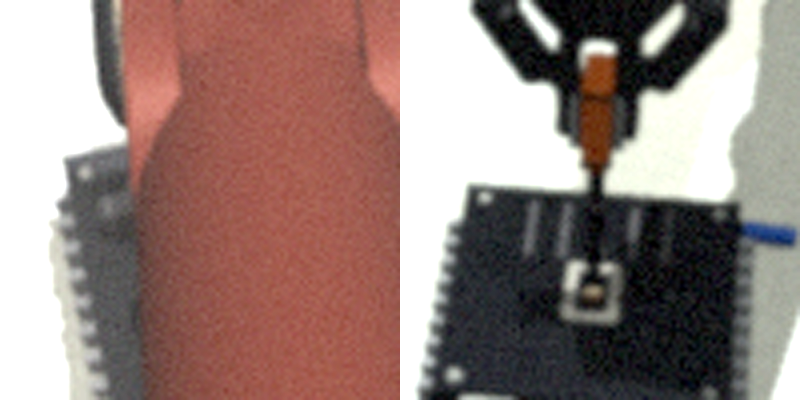

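Run:
```python
from fit import *
for p in((.5731,-.007),(.5715,-.0068),(.5718,-.0063)):
  for z in(.12,.143,.17,.228,.258): 
    q=proj(KS,VS,(*p,z)); print(p,z,q.round(1),((q-[280,130])*4+[400,0]).round(0))
g=cv2.imread('pics/s6.png').astype(int)
hsv=cv2.cvtColor(g.astype(np.uint8),cv2.COLOR_BGR2HSV)
m=cv2.inRange(hsv,(3,110,50),(22,255,255)); m[:,:310]=0;m[:,345:]=0
for r in range(143,173,2):
    xs=np.where(m[r])[0]; print(r,xs.min() if len(xs) else None,xs.max() if len(xs) else None,end=' | ')
print()
gg=g.sum(2)
for r in range(172,206,2): print(r,gg[r,320:340].tolist())
```

```text
(0.5731, -0.007) 0.12 [327.7 202.4] [591. 290.]
(0.5731, -0.007) 0.143 [327.8 195.4] [591. 262.]
(0.5731, -0.007) 0.17 [328.1 186.9] [592. 228.]
(0.5731, -0.007) 0.228 [328.6 167.6] [594. 150.]
(0.5731, -0.007) 0.258 [328.9 157. ] [596. 108.]
(0.5715, -0.0068) 0.12 [328.  201.9] [592. 288.]
(0.5715, -0.0068) 0.143 [328.1 194.9] [593. 260.]
(0.5715, -0.0068) 0.17 [328.4 186.4] [594. 226.]
(0.5715, -0.0068) 0.228 [328.9 167.1] [596. 149.]
(0.5715, -0.0068) 0.258 [329.2 156.5] [597. 106.]
(0.5718, -0.0063) 0.12 [328.1 202.1] [592. 288.]
(0.5718, -0.0063) 0.143 [328.3 195.1] [593. 260.]
(0.5718, -0.0063) 0.17 [328.6 186.6] [594. 226.]
(0.5718, -0.0063) 0.228 [329.1 167.3] [596. 149.]
(0.5718, -0.0063) 0.258 [329.4 156.7] [598. 107.]
143 None None | 145 327 333 | 147 326 333 | 149 326 333 | 151 326 332 | 153 328 331 | 155 328 328 | 157 326 332 | 159 325 332 | 161 325 331 | 163 325 331 | 165 325 332 | 167 326 332 | 169 326 331 | 171 None None | 
172 [491, 483, 477, 467, 413, 333, 237, 142, 62, 49, 101, 207, 317, 387, 411, 407, 408, 407, 412, 412]
174 [477, 481, 473, 467, 437, 399, 314, 189
[... 761 characters left out ...]
 61, 58, 69, 61, 58, 52, 66, 105, 121, 73]
192 [177, 149, 107, 82, 71, 63, 12, 25, 3, 35, 83, 90, 69, 66, 26, 16, 43, 78, 91, 50]
194 [123, 115, 118, 136, 112, 110, 82, 7, 16, 0, 77, 89, 51, 76, 64, 21, 54, 67, 71, 35]
196 [78, 179, 282, 343, 339, 296, 214, 109, 58, 136, 236, 290, 283, 214, 163, 81, 42, 28, 33, 18]
198 [92, 234, 322, 361, 290, 192, 117, 62, 27, 98, 177, 212, 203, 194, 172, 113, 61, 53, 5, 8]
200 [143, 262, 344, 338, 232, 115, 38, 47, 30, 19, 37, 80, 123, 177, 159, 121, 61, 6, 11, 26]
202 [129, 221, 275, 237, 165, 127, 168, 206, 219, 202, 130, 102, 140, 169, 156, 115, 41, 35, 41, 0]
204 [89, 154, 180, 148, 84, 74, 85, 108, 107, 112, 76, 100, 149, 170, 113, 57, 34, 32, 29, 11]
```

Scene crop: the blade hangs over the slot, with its axis at column 328.6 against a predicted 328.4 at that height. That's within about 0.6 mm sideways, so I'll nudge it and lower gently.

{"method": "arm_command", "body": {
  "series": [
    [[0.0011, -0.0004, 0.006], [0, 0, 0]],
    [[0, 0, 0.006], [0, 0, 0]],
    [[0, 0, 0.004], [0, 0, 0]],
    [[0, 0, 0.002], [0, 0, 0]],
    [[0, 0, 0], [0, 0, 0]]
  ]
}}

```text
t: 17.9
tool_pos: [0.5705, -0.0071, 0.2934]
eef_rot: [-0.001, -0.111, 0.994, 0.0]
force: [-0.4, -1.2, -0.8]
width: 0.182
```

{"method": "arm_command", "body": {
  "series": [
    [[0, 0, 0.002], [0, 0, 0]],
    [[0, 0, 0.002], [0, 0, 0]],
    [[0, 0, 0.002], [0, 0, 0]],
    [[0, 0, 0.001], [0, 0, 0]],
    [[0, 0, 0], [0, 0, 0]]
  ]
}}

```text
t: 18.4
tool_pos: [0.5706, -0.0071, 0.2867]
eef_rot: [-0.0, -0.111, 0.994, -0.0]
force: [-0.2, -0.7, -1.2]
width: 0.184
```

{"method": "arm_command", "body": {
  "series": [
    [[0, 0, 0.0015], [0, 0, 0]],
    [[0, 0, 0.0015], [0, 0, 0]],
    [[0, 0, 0.001], [0, 0, 0]],
    [[0, 0, 0], [0, 0, 0]],
    [[0, 0, 0], [0, 0, 0]]
  ]
}}

```text
t: 18.9
tool_pos: [0.5707, -0.0071, 0.2829]
eef_rot: [-0.0, -0.111, 0.994, -0.0]
force: [-0.3, -0.6, -0.8]
width: 0.183
```

{"method": "arm_command", "body": {
  "series": [
    [[0, 0, 0.0015], [0, 0, 0]],
    [[0, 0, 0.0015], [0, 0, 0]],
    [[0, 0, 0.001], [0, 0, 0]],
    [[0, 0, 0], [0, 0, 0]],
    [[0, 0, 0], [0, 0, 0]]
  ]
}}

```text
t: 19.4
tool_pos: [0.5707, -0.0071, 0.2789]
eef_rot: [-0.0, -0.111, 0.994, -0.0]
force: [0.3, -0.3, -0.8]
width: 0.184
```

{"method": "arm_command", "body": {
  "series": [
    [[0, 0, 0.002], [0, 0, 0]],
    [[0, 0, 0.002], [0, 0, 0]],
    [[0, 0, 0.002], [0, 0, 0]],
    [[0, 0, 0], [0, 0, 0]],
    [[0, 0, 0], [0, 0, 0]]
  ]
}}

```text
t: 19.9
tool_pos: [0.5706, -0.0071, 0.2728]
eef_rot: [-0.0, -0.111, 0.994, -0.0]
force: [-0.2, -0.5, -1.4]
width: 0.182
```

{"method": "arm_command", "body": {
  "series": [
    [[0, 0, 0.002], [0, 0, 0]],
    [[0, 0, 0.002], [0, 0, 0]],
    [[0, 0, 0.002], [0, 0, 0]],
    [[0, 0, 0], [0, 0, 0]],
    [[0, 0, 0], [0, 0, 0]]
  ]
}}

```text
t: 20.4
tool_pos: [0.5707, -0.0071, 0.2668]
eef_rot: [-0.0, -0.111, 0.994, -0.0]
force: [0.1, -0.0, 1.0]
width: 0.183
```

{"method": "arm_command", "body": {
  "series": [
    [[0, 0, 0.003], [0, 0, 0]],
    [[0, 0, 0.003], [0, 0, 0]],
    [[0, 0, 0.003], [0, 0, 0]],
    [[0, 0, 0.003], [0, 0, 0]],
    [[0, 0, 0], [0, 0, 0]]
  ]
}}

```text
t: 20.9
tool_pos: [0.5704, -0.0071, 0.2543]
eef_rot: [-0.001, -0.111, 0.994, 0.0]
force: [-0.4, 0.3, -1.0]
width: 0.185
```

{"method": "arm_command", "body": {
  "series": [
    [[0, 0, 0.004], [0, 0, 0]],
    [[0, 0, 0.004], [0, 0, 0]],
    [[0, 0, 0.004], [0, 0, 0]],
    [[0, 0, 0.004], [0, 0, 0]],
    [[0, 0, 0], [0, 0, 0]]
  ]
}}

```text
t: 21.4
tool_pos: [0.5703, -0.0071, 0.2381]
eef_rot: [-0.001, -0.111, 0.994, 0.0]
force: [0.5, 0.0, -0.3]
width: 0.184
```

{"method": "arm_command", "body": {
  "series": [
    [[0, 0, 0.003], [0, 0, 0]],
    [[0, 0, 0.0015], [0, 0, 0]],
    [[0, 0, 0], [0, 0, 0]],
    [[0, 0, 0], [0, 0, 0]],
    [[0, 0, 0], [0, 0, 0]]
  ]
}}

```text
t: 21.9
tool_pos: [0.5708, -0.0071, 0.2345]
eef_rot: [0.0, -0.111, 0.994, -0.0]
force: [-0.2, -0.4, -1.1]
width: 0.185
```

```bash
python3 v6.py 7
python3 - <<'E'
import cv2,numpy as np
s=cv2.imread('pics/s7.png')
a=cv2.resize(s[140:220,290:370],None,fx=7,fy=7,interpolation=cv2.INTER_CUBIC)
cv2.imwrite('pics/d7.png',np.clip(a*1.8,0,255).astype(np.uint8))
from fit import *
for z in(.12,.145,.205): print(z,((proj(KS,VS,(.5715,-.0068,z))-[290,140])*7).round(0))
E
```

```text
{'t': np.float64(21.9), 'tool_pos': array([ 0.5708, -0.0071,  0.2345]), 'eef_rot': array([ 1.000e-04, -1.109e-01,  9.938e-01, -0.000e+00]), 'force': array([-0.1991, -0.3751, -1.1127]), 'moment': array([ 0.0055,  0.0317, -0.018 ]), 'width': np.float64(0.185)}
0.12 [266. 434.]
0.145 [267. 380.]
0.205 [271. 245.]
```

View pics/d7.png

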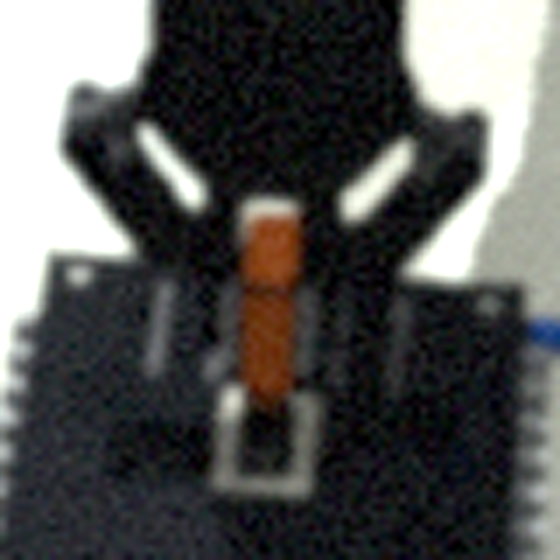

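The blade is inside the slot, with the handle at d7 (270,225–405) and the collar at (268,440). The white line is too thin to see at this scale. I'll check handle height by ray casting, against the same edge seen with the wand in the rest.

Run:
```python
from fit import *
def edges(f,win,c,yaw):
    x0,y0,x1,y1=win; im=cv2.imread(f)
    u=cv2.resize(im[y0:y1,x0:x1],None,fx=8,fy=8,interpolation=cv2.INTER_CUBIC)
    m=cv2.inRange(cv2.cvtColor(u,cv2.COLOR_BGR2HSV),(3,110,50),(22,255,255))
    ys,xs=np.where(m); n=np.array([np.cos(yaw),np.sin(yaw),0]); p=np.array([*c,0])+.015*n
    for nm,yy in(('bot',ys.max()-4),('top',ys.min()+4)):
        uv=(xs[abs(ys-yy)<6].mean()/8+x0-.44,(ys.max() if nm=='bot' else ys.min())/8+y0-.44)
        o,d=ray(KS,VS,uv); t=((p-o)@n)/(d@n); print(f,nm,np.round(uv,1),'z',round((o+d*t)[2],4))
r=np.radians
edges('pics/s4.png',(440,178,480,235),(.4872,.2765),r(-7.3))
edges('pics/s6.png',(315,140,345,185),(.5718,-.0063),r(12.7))
edges('pics/s7.png',(315,160,345,205),(.5708,-.0071),r(12.7))
o=np.array([.5708,-.0071]);n=np.array([np.cos(r(12.7)),np.sin(r(12.7))])
for z in(.118,.12,.122,.125,.127,.130): print(z,proj(KS,VS,(*(o+.012*n),z)).round(1))
g=cv2.imread('pics/s7.png').astype(int).sum(2)
print(g[196:210,322:336])
```

```text
pics/s4.png bot [456.5 215.6] z 0.1022
pics/s4.png top [462.2 190.2] z 0.1828
pics/s6.png bot [328.7 170.2] z 0.2337
pics/s6.png top [329.9 143.7] z 0.306
pics/s7.png bot [327.9 195.6] z 0.1558
pics/s7.png top [329.1 170.7] z 0.2312
0.118 [327.5 206.1]
0.12 [327.5 205.5]
0.122 [327.5 204.9]
0.125 [327.5 204. ]
0.127 [327.5 203.4]
0.13 [327.6 202.5]
[[286 321 242 106  66  54  77  68  89 122 133 146 124  90]
 [323 339 249 108  79  58  47  59  53 111 166 181 158 114]
 [295 297 207  93  32  62  43  50  26  95 138 174 177 129]
 [260 239 148  54  13   0  19  39  22  68 129 177 180 121]
 [199 184 111  20  21  18   6  13  23  61 126 164 170 105]
 [178 158  83  41   6  17  12  38  17  77 136 164 154 101]
 [176 155  88  34  18  26  38  30  35  75 154 178 152 106]
 [175 139  80  42  16  30  27  43  15  79 154 173 143 103]
 [176 138  74  67  53  54  53  57  40  55 146 166 136  68]
 [162 124  78  36  51  70  64  43  25  93 158 170 129  81]
 [173 138  77  51  44  48  74  25  57 105 166 183 132  55]
 [184 157  91  81  75  86  89  82  90 137 170 178 133  42]
 [192 173 156 149 163 159 149 156 167 191 211 193 137  64]
 [175 166 167 175 187 197 192 193 204 222 215 202 135  56]]
```

Run:
```python
from h import *
A=np.mean([cam('scene')[0].astype(float) for _ in range(24)],0); np.save('avg.npy',A)
for r in range(192,212): print(r,A[r,322:336].sum(1).round(0).astype(int).tolist(), A[r,326:330].mean(0).round(0).tolist())
a=cv2.resize(A[185:215,315:345],None,fx=18,fy=18,interpolation=cv2.INTER_CUBIC)
cv2.imwrite('pics/d8.png',np.clip(a*2.2,0,255).astype(np.uint8))
```

```text
192 [117, 87, 80, 91, 98, 101, 100, 98, 96, 89, 102, 103, 87, 51] [10.0, 29.0, 61.0]
193 [97, 75, 79, 92, 99, 99, 97, 101, 94, 76, 74, 77, 59, 37] [10.0, 29.0, 61.0]
194 [123, 125, 109, 93, 98, 99, 103, 99, 92, 73, 50, 40, 29, 28] [10.0, 29.0, 61.0]
195 [216, 237, 178, 111, 92, 94, 92, 92, 88, 79, 75, 75, 64, 42] [10.0, 27.0, 56.0]
196 [291, 320, 239, 120, 69, 63, 69, 66, 75, 98, 130, 144, 130, 94] [9.0, 18.0, 40.0]
197 [321, 343, 251, 118, 53, 56, 55, 56, 74, 107, 152, 176, 164, 119] [8.0, 15.0, 31.0]
198 [307, 304, 209, 94, 36, 39, 46, 47, 53, 96, 143, 175, 175, 125] [8.0, 12.0, 22.0]
199 [258, 233, 151, 62, 28, 24, 23, 24, 36, 67, 126, 169, 172, 121] [7.0, 8.0, 10.0]
200 [203, 178, 115, 52, 21, 23, 23, 31, 28, 64, 126, 166, 161, 114] [8.0, 8.0, 8.0]
201 [178, 160, 105, 41, 20, 20, 24, 26, 31, 64, 137, 171, 160, 104] [8.0, 8.0, 7.0]
202 [175, 155, 98, 43, 26, 15, 16, 28, 40, 75, 147, 176, 155, 99] [8.0, 7.0, 7.0]
203 [176, 144, 88, 39, 26, 21, 32, 40, 40, 81, 148, 173, 150, 91] [10.0, 10.0, 9.0]
204 [173, 139, 77, 39, 48, 48, 51, 45, 44, 82, 150, 171, 138, 75] [16.0, 16.0, 16.0]
205 [174, 132, 68, 44, 53, 62, 68, 62, 49, 89, 152, 171, 133, 69] [20.0, 21.0, 20.0]
206 [176, 134, 72, 43, 51, 53, 57, 54, 54, 99, 159, 175, 131, 66] [18.0, 18.0, 18.0]
207 [186, 152, 106, 88, 88, 87, 80, 78, 88, 132, 176, 187, 135, 67] [27.0, 29.0, 28.0]
208 [197, 177, 156, 156, 160, 161, 163, 163, 170, 187, 216, 213, 152, 72] [51.0, 55.0, 55.0]
209 [173, 168, 167, 171, 187, 195, 196, 203, 209, 218, 229, 209, 145, 71] [62.0, 67.0, 66.0]
210 [111, 111, 117, 126, 133, 144, 148, 156, 163, 168, 172, 158, 109, 56] [47.0, 50.0, 49.0]
211 [56, 57, 54, 61, 66, 66, 74, 80, 84, 87, 88, 85, 63, 38] [24.0, 24.0, 23.0]
```

View pics/d8.png

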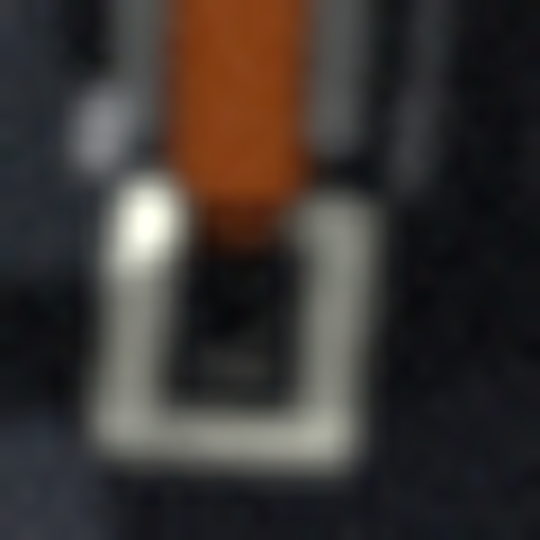

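The averaged crop shows a faint grey bar across the blade at row 205. That is the depth line, about 4.7 mm above the roof by my scale. The arm's kinematics say 5.2 mm, so I'll lower 5 mm.

{"method": "arm_command", "body": {
  "series": [
    [[0, 0, 0.002], [0, 0, 0]],
    [[0, 0, 0.002], [0, 0, 0]],
    [[0, 0, 0.001], [0, 0, 0]],
    [[0, 0, 0], [0, 0, 0]],
    [[0, 0, 0], [0, 0, 0]]
  ]
}}

```text
t: 23.7
tool_pos: [0.5707, -0.0071, 0.2293]
eef_rot: [-0.0, -0.111, 0.994, -0.0]
force: [0.7, -0.9, 0.1]
width: 0.179
```

Run:
```python
from h import *
F=[cam('scene','s9.png')[0].astype(float) for _ in range(16)]; A=np.mean(F,0)
t,_,_=cam('top','t9.png')
s=get_state(); print({k:np.round(s[k],4) for k in('t','tool_pos','eef_rot','force','moment','width')})
for r in range(194,212): print(r,A[r,322:336].sum(1).round(0).astype(int).tolist())
a=cv2.resize(A[185:215,315:345],None,fx=13,fy=13,interpolation=cv2.INTER_CUBIC)
b=cv2.resize(A[100:220,170:300],None,fx=3,fy=3,interpolation=cv2.INTER_CUBIC)
b=cv2.copyMakeBorder(b,0,a.shape[0]-b.shape[0],0,0,0)
cv2.imwrite('pics/d9.png',np.clip(np.hstack([a*2.2,b*1.5]),0,255).astype(np.uint8))
```

```text
{'t': np.float64(24.55), 'tool_pos': array([ 0.5707, -0.0071,  0.2294]), 'eef_rot': array([-0.    , -0.1109,  0.9938, -0.    ]), 'force': array([-0.8974, -0.5502, -0.3795]), 'moment': array([-0.0552,  0.0704,  0.0135]), 'width': np.float64(0.1806)}
194 [134, 137, 118, 103, 102, 104, 99, 99, 95, 89, 89, 95, 76, 48]
195 [216, 240, 189, 127, 102, 98, 102, 97, 93, 86, 86, 88, 80, 60]
196 [290, 321, 245, 142, 98, 95, 93, 92, 89, 102, 132, 141, 131, 92]
197 [319, 342, 251, 128, 73, 76, 81, 78, 83, 110, 152, 173, 165, 122]
198 [304, 304, 208, 97, 50, 50, 54, 53, 54, 80, 138, 173, 174, 126]
199 [259, 233, 150, 67, 31, 35, 40, 44, 38, 66, 124, 168, 171, 123]
200 [206, 180, 116, 54, 24, 24, 37, 28, 40, 62, 127, 164, 164, 114]
201 [178, 161, 108, 43, 20, 28, 26, 27, 29, 68, 139, 174, 159, 106]
202 [173, 154, 96, 41, 16, 12, 26, 25, 30, 73, 143, 177, 156, 100]
203 [175, 144, 89, 38, 24, 17, 24, 25, 37, 78, 145, 175, 150, 90]
204 [176, 135, 75, 26, 20, 16, 22, 37, 50, 84, 147, 176, 136, 74]
205 [172, 133, 70, 39, 38, 43, 39, 49, 50, 91, 153, 171, 133, 72]
206 [177, 129, 72, 59, 74, 80, 71, 52, 47, 100, 157, 172, 130, 61]
207 [187, 147, 109, 98, 106, 106, 101, 89, 93, 130, 166, 173, 125, 60]
208 [197, 175, 159, 158, 162, 162, 162, 162, 170, 180, 195, 186, 130, 65]
209 [174, 169, 165, 172, 185, 193, 194, 203, 209, 215, 215, 191, 130, 64]
210 [111, 114, 118, 127, 136, 143, 150, 157, 160, 165, 166, 147, 105, 55]
211 [54, 56, 58, 63, 68, 74, 72, 76, 86, 83, 87, 86, 67, 37]
```

View pics/d9.png

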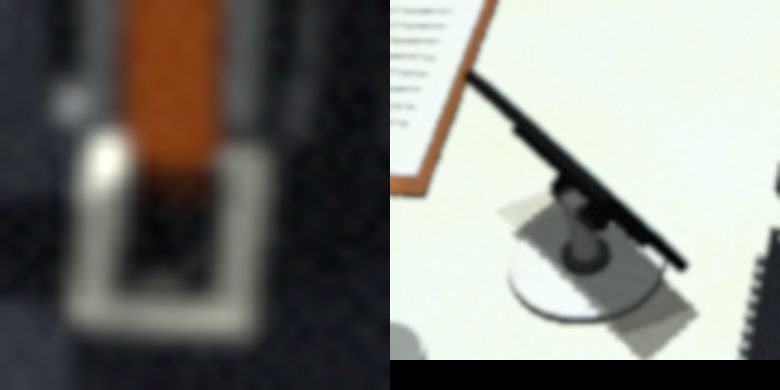

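```bash
python3 -c "
from rig import *; sign_off(); print(get_state()['t'])"
```

```text
the job is handed in; nothing more can be done
the job is handed in; nothing more can be done
```

I finished the job at about 24.6 s of the 64 s allowed and handed it in with the wand still held in the slot.

**Tablet:** I turned it by pushing its side edge, then leaned it by pushing the middle of its top; the push readings stayed below about 8 N. The camera fits put the swivel at about -30.9° against a target of -30.2°. They give a lean of 28 to 31.5° for most plausible stand positions (one gave 32.8°), against a target of 30°. The arm geometry gives about 29.7°. The last view shows it unmoved.

**Wand:** The gripper closed on the handle without a side load, and the blade went through the slot with no contact force above noise (about 1 N). At the end the gripper was at z = 0.2294 m; the target worked out from the pocket depth was 0.2293 m. In averaged images the faint depth line sits at about row 206.3, against about 206.5 for roof level.

**Checks that disagreed:**
- **Camera offset:** the two cameras differed by 3 to 6 mm in x for the slot and wand, so I used averages and relative positions.
- **Wand height:** the lower edge of the orange handle suggested the wand sat 2 to 3.5 mm lower than the arm's readings did. In the last 5 mm step that edge moved about 0.9 pixel rows, where 1.6 were expected. I trusted the depth line and the arm's readings, because that edge is blurred in shadow.
- **Other objects:** I kept the arm clear of everything else on the bench but did not measure those objects again at the end.

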